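Refit the grill knob on its D-shaft and hold it pressed in

ROBOT

A 7-joint arm with a two-finger parallel gripper is mounted at the origin on the work surface. World frame = base frame: x ahead of the robot, y to its left, z up, the work surface at z = 0. Lengths are in mm, angles in rad, forces in N, time in s.
With the tool pointing down it reaches from about 350 to 900 mm from the base axis. Payload 8.1 kg.
Tool frame: the origin (TCP) lies where the fingers leave the gripper's body, on its centre line; the fingertips stand 66 mm ahead of it and the grasp point (between the pads) lies 47 mm ahead of it; z points along the fingers, y is the line along which they close (so a half turn about z gives the same grasp; the last joint's range is limited). The gripper opens to 92 mm and grips with 3 to 60 N. Pads are 19 mm wide; open, the fingers measure 130 mm over their backs; the gripper's body (75 mm by 190 mm) begins 47 mm behind the grasp point.
Start: joints at [-1.445, 0.434, 0.025, 1.573, -0.012, 1.134, -0.075], TCP at [141.781, 608.717, 292.242] pointing down, gripper open.
Joint ranges: [-2.62, 2.62], [-0.44, 2.09], [-1.27, 1.32], [0.08, 2.57], [-1.32, 4.46], [0.12, 2], [-2.74, 2.74]. Speed limits (rad/s): [2.22, 2.22, 3.01, 3.01, 3.14, 3.14, 3.14].

INTERFACE

Orientations are given as a unit quaternion [x, y, z, w].
In Python, from cell import robot gives the robot as it stands.
- The arm moves only by the tool apply_moves, never from a script. Its argument "plan" is a list of rows, each a list of 6 numbers: the shift along the world's x, y, z in mm, then the turn, a rotation vector about the world's x, y, z in degrees. In form: [[x, y, z, rx, ry, rz], ...]. A call has 1 to 5 rows; each row is the pose to reach, as a shift and turn from the pose commanded when the call began; what a row does not reach only later rows make up. A row lasts 1/10 s, in which the tool goes at most 50 mm and 8.59 degrees, less where a joint would pass 70% of its speed; a pose out of reach is approached as far as the arm can. A call with a gripper value outside its range is refused whole. "fingers" is the opening in per cent of the stroke, from 0 (shut) to 100 (fully open), set as the call begins (left out, the last holds). The fingers move at their own pace and stop on an object; "grip_force" is the grip in N (left out, the last holds). Time passes only in rows, so rows that repeat a pose let the fingers close. It gives the time, the measured TCP pose, the force, the opening and the grip force at its end, in the units of the state.
- robot.observe(): the state, without advancing time (a new reading comes with each control period).
- robot.get_image(name): name is "side" or "top" or "wrist"; returns a dict with "img" (400x640x3 uint8, red, green, blue), "fx", "fy", "cx", "cy" (pixels), "R" (3x3) and "t" (3): a world point X has camera coordinates R X + t. Camera axes: x right, y down, z forward; pixel columns grow to the right and rows downward; lengths in mm; the calibration is good to about 2 mm. The wrist camera is an equidistant fisheye: a pixel r from the principal point sees the ray r / f radians off the axis. A picture is of the moment at which its call begins. There is no depth.
- robot.sign_off(): hands the job in; it is judged then, once.
The state is a dict: "time": time; "q": joint angles; "qd": joint speeds; "joint_torque": joint torques, N m; "position": TCP position; "eef_rot": TCP orientation; "contact_force": force on the tool from outside, world axes, zero at the start; "ft_torque": the same for the moment, N m; "finger_gap": finger opening in mm; "grasp_force": force on a finger pad.
Only numpy, scipy, OpenCV 4.12 (cv2) and the standard library are available. Lean on these libraries where they do the work, as an engineer would, in place of code of your own. Each camera call takes 0.05 s, during which the arm holds its last target. There are 200 camera calls.

TASK

One control knob of the gas searing grill on the sushi counter has come off and lies on the counter. Pick it up, turn it so that the flat of its socket matches the flat of the bare D-shaft on the grill's deck, push it fully home on that shaft, and hold it pressed all the way down against the shaft's spring, as one does to light a burner. Finish while still holding the knob pressed down; do not let go, and leave the bowl, the cup and the brush where they are.

Things in the scene. Friction and masses are not known exactly. Their poses are not given: they have to be found in the camera images.
- knob: Loose black oblong knob standing upright on the counter: 50 mm long (x), 26 wide (y), 34 high, 40 to 85 g. Origin: centre of its underside, z up. The sides across the 26 mm width are plane and upright: grip there. A pale pointer line on top runs from the middle to +x, the side of the socket's flat. It starts with +x within 45 degrees of world +x
- knob_socket (a point): Mouth of the knob's blind D socket, in the middle of its underside (same place and axes as knob). 16 mm deep, radius 7.6 mm, flat 1.6 mm from the axis on the +x (pointer) side. Slips freely over the shaft only when knob +x and shaft +x point the same way within about 8 degrees
- shaft_tip (a point): Top centre of the bare upright steel D-shaft, 92 mm above the counter and 32 mm above the deck at rest; moves with the shaft. z up, +x to the side of the flat, always within 45 degrees of world +x. Diameter 14 mm, flat 1 mm from the axis, top 2 mm tapered. It does not turn. With the knob fully home, the knob's origin is 16 mm below this point
- valve_bare: Fixed valve that the bare shaft stands in: pale round bezel 46 mm across, 3 mm high, with a 20 mm collar 6 mm high; a short black line on the bezel marks the side of the flat. Origin: on the deck, on the shaft's axis; same axes as the shaft
- shaft (a joint): How far the shaft is pressed down, m: 0 at rest (up), 0.008 at the lower stop. A spring pushes it up with about 4 N at 0, rising evenly to 8 N at 0.008; it comes back up when released
- grill: Fixed steel tabletop grill, 260 (x) by 400 mm (y); origin: centre of its footprint, z up. The control deck is the 100 mm strip on the robot's side, 60 mm high; the grate behind is up to 80 mm high. Two valves stand in the deck at x -80, y +70 and -70 mm: one has a fitted knob like the loose one, its top 50 mm above the deck, the other is the bare shaft; which is which varies
- bowl: Bystander: grey stoneware bowl, 116 mm across, 45 mm high; origin: centre of its foot
- cup: Bystander: white tea cup, 68 mm across, 85 mm high; origin: centre of its foot
- brush: Bystander: wooden brush lying on the counter in front of the grill
There are look-alikes about, which are no part of the job. What is shaped like the knob but green or yellow is not meant.

How it is judged:
By the outcome, as a careful person would: the job done as asked, in the order asked, and still so for the second after the job is handed in, while the arm keeps its last pose, push and grip.
It also fails if it takes over 42 s, if anything falls off the work surface, if the arm or the gripper's body presses on something with over 40 N, if the wrist force passes 120 N, or if a joint passes its speed limit or range.

## Working session

There is one attempt and no reset: what is moved stays moved. The work goes in short steps, Python scripts to look and compute and a tool call to move; the robot and the scene stay as the last step left them, time stands still between calls to the robot, and variables do not carry over. Pictures are saved under pics/ and viewed, at most 10 in all, crops included, and the job is handed in when it is done.

Besides the shell and the picture viewer there is one more tool, called after ">>>" by a JSON object that holds its "op" and its "data". apply_moves: Moves the arm, as the interface text tells. Its arguments: {"type":"object","properties":{"plan":{"type":"array","items":{"type":"array","items":{"type":"number"}}},"fingers":{"type":"number"},"grip_force":{"type":"number"}},"required":["plan"]}

```bash
mkdir -p pics; cat > h.py <<'E'
import numpy as np,cv2
from cell import robot
def save(n,f,crop=None,s=1):
    d=robot.get_image(n);im=cv2.cvtColor(d['img'],cv2.COLOR_RGB2BGR)
    if crop: a,b,c,e=crop;im=im[b:e,a:c]
    cv2.imwrite('pics/'+f,cv2.resize(im,None,fx=s,fy=s,interpolation=cv2.INTER_CUBIC));return d
def ray(d,u,v):
    x=(u-d['cx'])/d['fx'];y=(v-d['cy'])/d['fy']
    return x,y
def unproj(d,u,v,z,fish=False):
    x,y=ray(d,u,v)
    if fish:
        r=np.hypot(x,y);k=np.sin(r)/r if r>1e-9 else 1;c=np.array([x*k,y*k,np.cos(r)])
    else: c=np.array([x,y,1.])
    R=np.array(d['R']);t=np.array(d['t']);o=-R.T@t;w=R.T@c
    return o+w*(z-o[2])/w[2]
E
python3 - <<'E'
from h import *
d=save('top','top1.png');print(d['fx'],d['R'],d['t'])
save('side','side1.png')
s=robot.observe();print(s)
E
```

```text
372.74031848869214 [[ 0.03004947 -0.99843072  0.04725603]
 [-0.98217693 -0.03827007 -0.18402141]
 [ 0.18554112 -0.04088404 -0.98178561]] [-136.55481635  544.27144312  805.87411282]
{'time': 0.1, 'q': array([-1.44463112,  0.43515418,  0.02499109,  1.57397521, -0.01158178,
        1.13399404, -0.07510928]), 'qd': array([-0.00126703, -0.00227392,  0.00012436, -0.0019327 , -0.00026469,
        0.00109434,  0.0014374 ]), 'joint_torque': array([ 3.34878074e-03, -6.69128251e+01,  9.88239795e-01, -3.15147614e+01,
       -6.04293589e-02,  3.74916766e-02,  4.78325740e-05]), 'position': array([141.71158476, 608.3630613 , 291.53500264]), 'eef_rot': array([ 1.14176304e-01,  9.93460262e-01, -6.93081423e-04, -3.95598517e-06]), 'contact_force': array([-0.36229077, -0.46284542,  0.19582082]), 'ft_torque': array([ 0.03429454, -0.01245852,  0.00863236]), 'grasp_force': 0.0, 'finger_gap': 91.75279151820756}
```

View pics/top1.png

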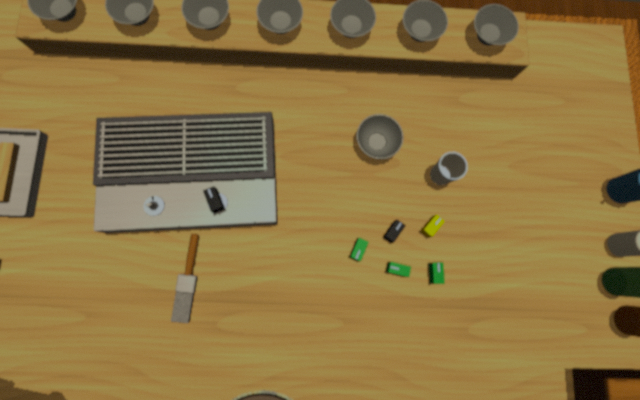

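View pics/side1.png

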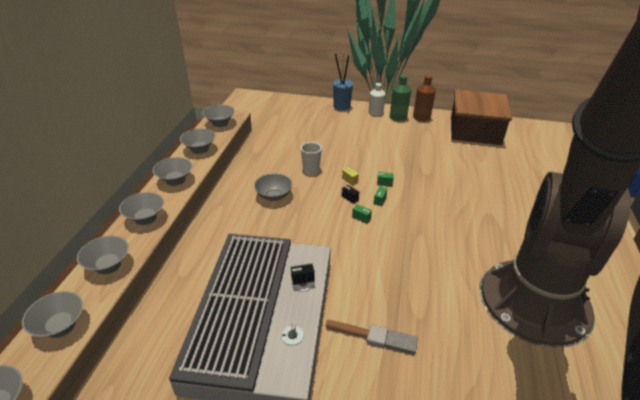

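Top view candidates: loose black knob (395,231); green (359,250), (399,269) and (437,272); yellow (434,226); fitted black knob on the grill (214,199). I choose the black one at (395,231). The bare shaft is at (153,205), and the side view agrees.

```bash
python3 - <<'E'
from h import *
d=robot.get_image('top');im=cv2.cvtColor(d['img'],cv2.COLOR_RGB2BGR)
a=cv2.resize(im[205:260,365:425],(600,550),interpolation=cv2.INTER_CUBIC)[:,:400]
a=cv2.resize(im[211:251,375:415],(400,400),interpolation=cv2.INTER_CUBIC)
b=cv2.resize(im[185:225,133:173],(400,400),interpolation=cv2.INTER_CUBIC)
cv2.imwrite('pics/c1.png',np.hstack([a,b]))
print(unproj(d,395,231,30),unproj(d,153,205,63),unproj(d,214,199,105), unproj(d,379,138,40),unproj(d,450,168,60))
E
```

```text
[ 490.04479124 -292.09411336   30.        ] [525.19578342 260.23582495  63.        ] [536.27210952 116.67213429 105.        ] [ 715.25332024 -251.64888692   40.        ] [ 640.95612194 -417.33713648   60.        ]
```

View pics/c1.png

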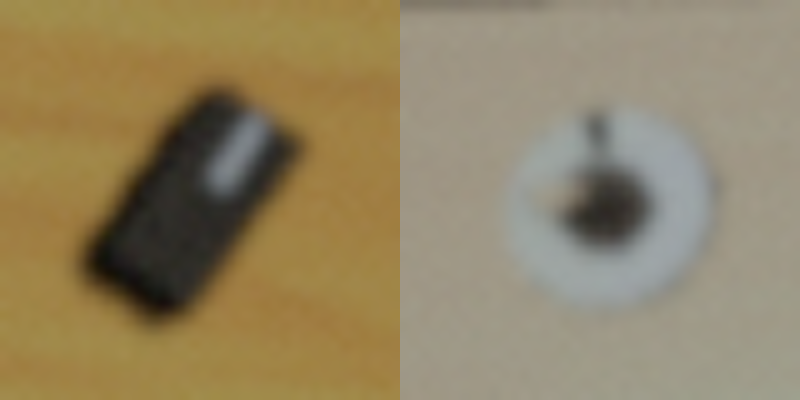

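Left: black knob with its pale pointer up and to the right (yaw about -31°). Right: the bare shaft with the black bezel mark nearly straight up (yaw about 0 to 5°). I'll go over the shaft first for a close look.

>>> {"op": "apply_moves", "data": {"plan": [[34,-35,0,0,0,0],[68,-70,0,0,0,0],[102,-105,0,0,0,0],[136,-140,0,0,0,0],[170,-175,0,0,0,0]], "fingers": 100}}

```text
time: 0.65
position: [312.8, 432.0, 292.2]
eef_rot: [0.114, 0.993, -0.0, -0.0]
contact_force: [0.6, 1.5, 0.3]
finger_gap: 92.0
grasp_force: 0.0
```

>>> {"op": "apply_moves", "data": {"plan": [[34,-35,0,0,0,3],[68,-70,0,0,0,6],[102,-105,0,0,0,9],[136,-140,0,0,0,13],[170,-175,0,0,0,13]]}}

```text
time: 1.15
position: [482.8, 257.0, 292.3]
eef_rot: [-0.0, 1.0, 0.0, -0.0]
contact_force: [0.8, 1.4, 0.5]
finger_gap: 91.9
grasp_force: 0.0
```

```bash
python3 - <<'E'
from h import *
s=robot.observe();print(s['time'],s['position'],s['eef_rot'],s['contact_force'])
d=save('wrist','w1.png');R=np.array(d['R']);print(d['fx'],d['cx'],d['cy'],R,-R.T@d['t'])
E
```

```text
1.15 [482.80224209 256.98111457 292.25694632] [-2.91834576e-04  9.99999954e-01  7.70171884e-05 -1.20813267e-05] [0.75473965 1.37328426 0.47486254]
309.70691628693146 321.2184108582356 199.40040827027826 [[-9.30062600e-04  9.99999277e-01  7.62063706e-04]
 [ 9.57342370e-01  6.70186509e-04  2.88955251e-01]
 [ 2.88954531e-01  9.98302346e-04 -9.57342301e-01]] [405.18017245 257.49672072 384.12677037]
```

View pics/w1.png

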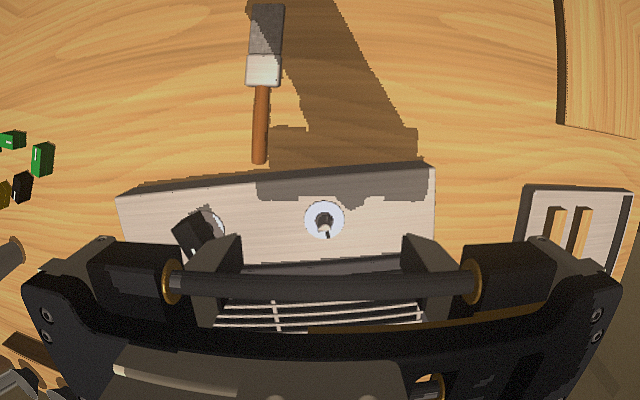

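The wrist view shows the bare shaft on its pale bezel at (324,220), with the black line below it at about (328,236). I'll rectify it onto horizontal planes.

```bash
cat >> h.py <<'E'
def proj(d,P,fish):
    c=P@np.array(d['R']).T+np.array(d['t'])
    if fish:
        n=np.hypot(c[...,0],c[...,1]);r=np.arctan2(n,c[...,2])/np.maximum(n,1e-9);x,y=c[...,0]*r,c[...,1]*r
    else: x,y=c[...,0]/c[...,2],c[...,1]/c[...,2]
    return x*d['fx']+d['cx'],y*d['fy']+d['cy']
def ortho(d,cx,cy,z,half,fish,n=400):
    # row 0 = +x, col 0 = +y
    g=half*(1-2*(np.arange(n)+.5)/n);X,Y=np.meshgrid(cx+g,cy+g,indexing='ij')
    u,v=proj(d,np.stack([X,Y,X*0+z],-1),fish)
    return cv2.remap(cv2.cvtColor(d['img'],cv2.COLOR_RGB2BGR),u.astype('f'),v.astype('f'),cv2.INTER_CUBIC)
E
python3 - <<'E'
from h import *
d=robot.get_image('wrist')
cv2.imwrite('pics/o1.png',np.hstack([ortho(d,525,260,63,40,True),ortho(d,525,260,92,40,True)]))
E
```

```text
(no output)
```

View pics/o1.png

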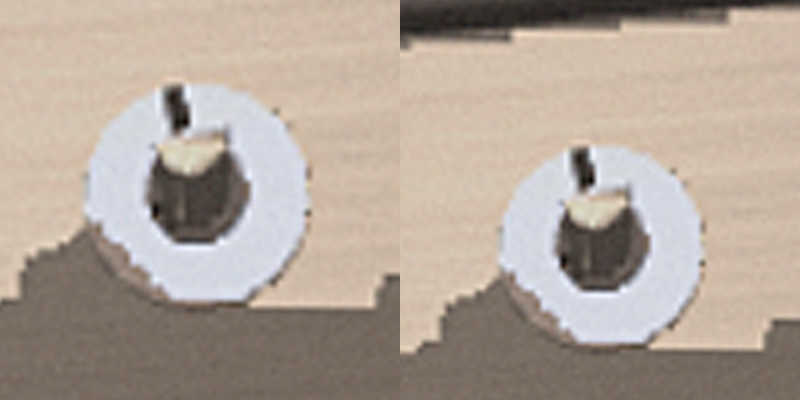

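Bare shaft is at about (525.5, 260.2) with yaw about +12° (mark and flat edge agree). Now to the knob.

>>> {"op": "apply_moves", "data": {"plan": [[0,-48,0,0,0,0],[0,-97,0,0,0,0],[0,-146,0,0,0,0],[0,-195,0,0,0,0],[0,-244,0,0,0,0]], "fingers": 65}}

```text
time: 1.75
position: [481.3, 13.1, 292.3]
eef_rot: [0.001, 1.0, 0.0, 0.0]
contact_force: [1.7, -0.3, -0.3]
finger_gap: 60.5
grasp_force: 0.0
```

>>> {"op": "apply_moves", "data": {"plan": [[0,-48,0,0,0,-6],[0,-97,0,0,0,-12],[0,-146,0,0,0,-18],[0,-195,0,0,0,-24],[0,-244,0,0,0,-31]]}}

```text
time: 2.25
position: [481.4, -230.9, 292.3]
eef_rot: [0.27, 0.963, 0.0, 0.0]
contact_force: [0.9, 0.4, -1.0]
finger_gap: 59.6
grasp_force: 0.0
```

>>> {"op": "apply_moves", "data": {"plan": [[0,-35,-30,0,0,0],[0,-61,-70,0,0,0],[0,-61,-110,0,0,0],[0,-61,-110,0,0,0]]}}

```text
time: 2.65
position: [479.0, -289.1, 177.7]
eef_rot: [0.269, 0.963, 0.001, -0.005]
contact_force: [-0.5, 0.2, 0.9]
finger_gap: 59.8
grasp_force: 0.0
```

```bash
python3 - <<'E'
from h import *
s=robot.observe();print(s['time'],s['position'],s['eef_rot'],s['contact_force'])
d=robot.get_image('wrist')
cv2.imwrite('pics/o2.png',np.hstack([ortho(d,490,-292,34,40,True),cv2.resize(cv2.cvtColor(d['img'],cv2.COLOR_RGB2BGR),(400,250))[np.r_[0:250,[249]*150]]]))
E
```

```text
2.65 [ 478.98063907 -289.11284069  177.66781188] [ 2.69039047e-01  9.63118543e-01  6.16657926e-04 -4.50358010e-03] [-0.49537554  0.19078517  0.93679808]
```

View pics/o2.png

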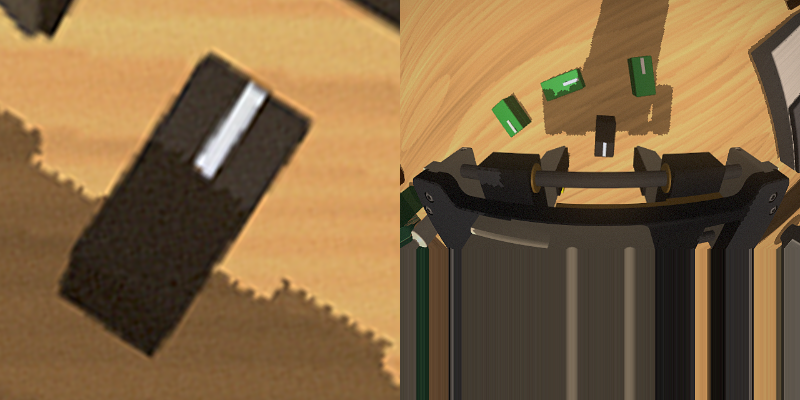

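The knob's top centre is at about (492, -290.4), yaw about -33.4°. That needs a shift of (+10, 0), a turn of -2.4°, then down to TCP z = 71.

>>> {"op": "apply_moves", "data": {"plan": [[10,0,-20,0,0,-2.4],[10,0,-55,0,0,-2.4],[10,0,-90,0,0,-2.4],[10,0,-111,0,0,-2.4],[10,0,-111,0,0,-2.4]]}}

```text
time: 3.2
position: [492.2, -288.9, 71.0]
eef_rot: [0.287, 0.958, 0.001, -0.001]
contact_force: [0.5, 0.3, -0.2]
finger_gap: 59.3
grasp_force: 0.0
```

>>> {"op": "apply_moves", "data": {"plan": [[0,0,0,0,0,0],[0,0,0,0,0,0],[0,0,0,0,0,0],[0,0,0,0,0,0],[0,0,0,0,0,0]], "fingers": 0, "grip_force": 35}}

```text
time: 3.7
position: [492.1, -290.4, 72.0]
eef_rot: [0.288, 0.958, 0.0, 0.001]
contact_force: [-1.9, 0.7, 7.4]
finger_gap: 25.6
grasp_force: 35.0
```

>>> {"op": "apply_moves", "data": {"plan": [[0,0,20,0,0,0],[0,0,60,0,0,0],[0,0,110,0,0,0],[0,0,130,0,0,0],[0,0,130,0,0,0]]}}

```text
time: 4.2
position: [493.1, -291.3, 204.7]
eef_rot: [0.288, 0.958, -0.0, 0.003]
contact_force: [0.0, -0.0, -1.1]
finger_gap: 25.7
grasp_force: 35.0
```

```bash
python3 - <<'E'
from h import *
s=robot.observe();print(s['time'],s['position'],s['eef_rot'],s['contact_force'],s['finger_gap'])
d=robot.get_image('wrist')
p=s['position']
im=cv2.cvtColor(d['img'],cv2.COLOR_RGB2BGR)
cv2.imwrite('pics/o3.png',np.hstack([ortho(d,p[0],p[1],p[2]-71+34,40,True),cv2.resize(im[170:330,240:400],(400,400))]))
E
```

```text
4.2 [ 493.12268584 -291.31967094  204.69127148] [ 2.88417568e-01  9.57500028e-01 -2.48598028e-04  2.99013657e-03] [ 0.02609572 -0.02655924 -1.0516483 ] 25.7334764903583
```

View pics/o3.png

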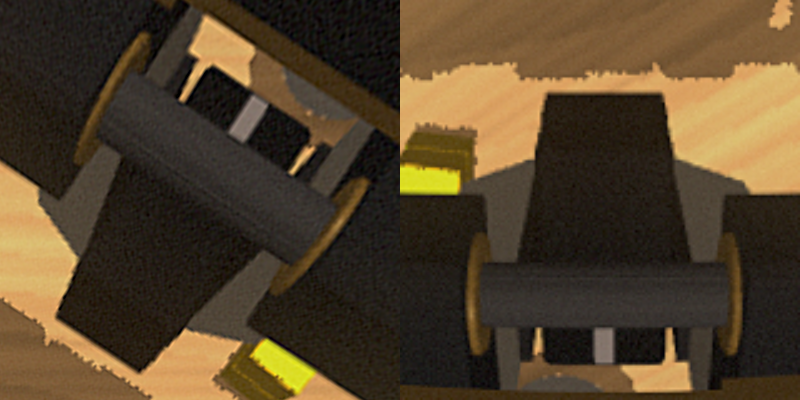

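The knob is held (gap 25.7 mm). I'll work out its offset in the grip.

```bash
python3 - <<'E'
from h import *
from scipy.spatial.transform import Rotation as Ro
from scipy.optimize import least_squares
s=robot.observe();d=robot.get_image('wrist');T=Ro.from_quat(s['eef_rot']).as_matrix();p=s['position']
# tool frame: knob x = -tool x , knob y = tool y, up=-tool z
def P(x,y,z): return p+T@np.array([-x,y,-z])
obs=[((-25,13,0),298.8,207.2),((-25,-13,0),347.2,207.2),((25,13,34),293.5,314.8),((25,-13,34),346,314.8)]
def f(a):
    r=[]
    for k,u,v in obs:
        U,V=proj(d,P(k[0]+a[0],k[1]+a[1],k[2]+a[2]),True);r+=[(U-u)*.3,V-v]
    return r
r=least_squares(f,[0,0,-71]);print(r.x,r.fun,p,s['contact_force'])
yx=T@[-1,0,0];print('knob yaw',np.degrees(np.arctan2(yx[1],yx[0])))
E
```

```text
[  5.31473728   0.95717881 -81.65430636] [ 13.34464438   1.8987044  -14.35036647   1.8957895   15.33219752
  -1.87100842 -14.37937218  -1.8617931 ] [ 492.36141759 -290.50915788  202.60855446] [ 0.05340094  0.86746566 -1.04915859]
knob yaw -33.50393080578986
```

```bash
python3 - <<'E'
from h import *
from scipy.spatial.transform import Rotation as Ro
from scipy.optimize import least_squares
s=robot.observe();d=robot.get_image('wrist');T=Ro.from_quat(s['eef_rot']).as_matrix();p=s['position']
def P(x,y,z): return p+T@np.array([-x,y,-z])
obs=[((-25,-13,0),298.8,207.2),((-25,13,0),347.2,207.2),((25,-13,34),293.5,314.8),((25,13,34),346,314.8)]
def f(a):
    r=[]
    for k,u,v in obs:
        U,V=proj(d,P(k[0]+a[0],k[1]+a[1],k[2]+a[2]),True);r+=[(U-u),V-v]
    return r
for fixed in (0,1):
    g=f if not fixed else (lambda b:f([b[0],b[1],-71]))
    r=least_squares(g,[0,0,-71][:3-fixed]);print(r.x,np.round(r.fun,1))
E
```

```text
[  1.2636722    0.93236604 -74.19560324] [-0.5 -0.7 -2.9 -0.7  3.4  0.7 -0.2  0.7]
[-0.39134685  0.92887605] [-1.  -1.7 -2.4 -1.7  2.9  1.9  0.3  1.9]
```

>>> {"op": "apply_moves", "data": {"plan": [[0,30,30,0,0,4],[0,75,50,0,0,8],[0,122,50,0,0,12],[0,170,50,0,0,16],[0,218,50,0,0,20]]}}

```text
time: 4.85
position: [490.8, -70.4, 250.0]
eef_rot: [0.116, 0.993, -0.0, -0.001]
contact_force: [1.0, -0.8, -0.6]
finger_gap: 26.0
grasp_force: 35.0
```

>>> {"op": "apply_moves", "data": {"plan": [[5,48,0,0,0,5],[10,96,0,0,0,10],[15,144,0,0,0,15],[20,192,0,0,0,20],[25,240,0,0,0,25.5]]}}

```text
time: 5.35
position: [515.9, 169.5, 249.6]
eef_rot: [-0.106, 0.994, -0.0, -0.001]
contact_force: [2.4, -0.7, -1.5]
finger_gap: 26.0
grasp_force: 35.0
```

>>> {"op": "apply_moves", "data": {"plan": [[5,45,0,0,0,0],[8.5,92,0,0,0,0],[8.5,92,-30,0,0,0],[8.5,92,-60,0,0,0],[8.5,92,-68,0,0,0]]}}

```text
time: 5.85
position: [522.8, 258.9, 178.6]
eef_rot: [-0.105, 0.994, -0.002, -0.004]
contact_force: [0.1, -0.9, -0.7]
finger_gap: 25.9
grasp_force: 35.0
```

>>> {"op": "apply_moves", "data": {"plan": [[0,0,0,0,0,0],[0,0,0,0,0,0],[0,0,0,0,0,0],[0,0,0,0,0,0]]}}

```text
time: 6.25
position: [525.9, 259.8, 184.5]
eef_rot: [-0.104, 0.995, 0.001, 0.001]
contact_force: [-0.5, -0.5, -1.0]
finger_gap: 25.9
grasp_force: 35.0
```

```bash
python3 - <<'E'
from h import *
s=robot.observe();print(s['time'],s['position'],s['eef_rot'],s['contact_force'],s['finger_gap'],s['q'])
d=robot.get_image('side');e=robot.get_image('wrist')
i=lambda k:cv2.cvtColor(k['img'],cv2.COLOR_RGB2BGR)
u,v=proj(d,np.array([525.5,260,92.]),False);print(u,v);u,v=int(u),int(v)
cv2.imwrite('pics/o4.png',np.hstack([cv2.resize(i(d)[v-30:v+30,u-30:u+30],(400,400),interpolation=cv2.INTER_CUBIC),cv2.resize(i(e)[170:330,240:400],(400,400),interpolation=cv2.INTER_CUBIC)]))
E
```

```text
6.25 [525.87912166 259.83466268 184.4811072 ] [-1.04226464e-01  9.94553033e-01  5.28265557e-04  9.10862530e-04] [-0.51678578 -0.47096915 -1.04263204] 25.865147598850633 [-0.67750863  0.48186364  0.17914163  1.806652   -0.10943839  0.86053904
  1.33257452]
291.3710637651074 325.27670853659123
```

View pics/o4.png

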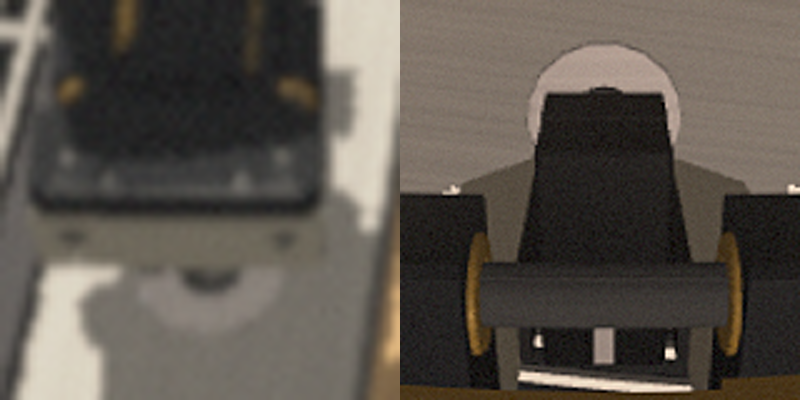

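Left: gripper above the bezel. Right: bezel centred behind the held knob (bezel columns 528–681, knob 547–668, near bezel edge at row 43). I'll check the alignment numerically.

```bash
python3 - <<'E'
from h import *
s=robot.observe();d=robot.get_image('wrist');print(s['position'])
L=[unproj(d,291.2,213,63,True),unproj(d,352.4,213,63,True),unproj(d,321.8,187.0,63,True)]
for x in L: print(x)
c=np.radians(12);n=np.array([np.cos(c),np.sin(c),0])
print('centre from near edge',L[2]+23*n)
E
```

```text
[525.63778974 259.78504757 184.12390063]
[527.46346159 238.42149316  63.        ]
[518.19072561 282.1842593   63.        ]
[503.66773444 256.21503878  63.        ]
centre from near edge [526.16512926 260.99700767  63.        ]
```

Aligned to within about 1 mm. Descending gently.

>>> {"op": "apply_moves", "data": {"plan": [[0.3,0,-8,0,0,0],[0.3,0,-14,0,0,0],[0.3,0,-18,0,0,0],[0.3,0,-21,0,0,0],[0.3,0,-23,0,0,0]]}}

```text
time: 6.9
position: [525.5, 259.6, 159.7]
eef_rot: [-0.104, 0.995, -0.0, -0.0]
contact_force: [-0.3, -0.3, -1.2]
finger_gap: 26.0
grasp_force: 35.0
```

>>> {"op": "apply_moves", "data": {"plan": [[0,0,-1,0,0,0],[0,0,-2,0,0,0],[0,0,-3,0,0,0],[0,0,-3,0,0,0]]}}

```text
time: 7.3
position: [525.6, 259.7, 157.2]
eef_rot: [-0.104, 0.995, 0.0, 0.0]
contact_force: [-0.2, 0.3, -1.0]
finger_gap: 26.1
grasp_force: 35.0
```

No force 6 mm below the tip level, so the socket is sliding on. Continuing.

>>> {"op": "apply_moves", "data": {"plan": [[0,0,-2,0,0,0],[0,0,-4,0,0,0],[0,0,-6,0,0,0],[0,0,-7,0,0,0],[0,0,-7,0,0,0]]}}

```text
time: 7.8
position: [525.5, 259.7, 150.0]
eef_rot: [-0.104, 0.995, -0.0, -0.0]
contact_force: [0.4, -0.5, -1.5]
finger_gap: 25.8
grasp_force: 35.0
```

>>> {"op": "apply_moves", "data": {"plan": [[0,0,-2,0,0,0],[0,0,-4,0,0,0],[0,0,-5,0,0,0],[0,0,-5,0,0,0]]}}

```text
time: 8.2
position: [525.7, 259.8, 145.4]
eef_rot: [-0.104, 0.995, 0.0, 0.0]
contact_force: [-0.8, -0.7, 4.4]
finger_gap: 26.0
grasp_force: 35.0
```

>>> {"op": "apply_moves", "data": {"plan": [[0,0,-2,0,0,0],[0,0,-4,0,0,0],[0,0,-4,0,0,0],[0,0,-4,0,0,0]]}}

```text
time: 8.6
position: [525.7, 259.8, 141.4]
eef_rot: [-0.104, 0.995, 0.0, 0.0]
contact_force: [-0.4, -0.5, 7.2]
finger_gap: 25.8
grasp_force: 35.0
```

Spring felt: +5.4 N at 145.4 and +8 N at 141.4, as expected for a seated knob. Now down to the stop.

>>> {"op": "apply_moves", "data": {"plan": [[0,0,-1,0,0,0],[0,0,-2,0,0,0],[0,0,-2,0,0,0],[0,0,-2,0,0,0]]}}

```text
time: 9.0
position: [525.7, 259.8, 139.8]
eef_rot: [-0.104, 0.995, 0.0, 0.0]
contact_force: [-2.6, -1.1, 9.7]
finger_gap: 25.7
grasp_force: 35.0
```

>>> {"op": "apply_moves", "data": {"plan": [[0,0,-1,0,0,0],[0,0,-2,0,0,0],[0,0,-2,0,0,0],[0,0,-2,0,0,0]]}}

```text
time: 9.4
position: [525.9, 259.8, 139.5]
eef_rot: [-0.104, 0.995, 0.001, 0.001]
contact_force: [-7.6, -3.7, 28.9]
finger_gap: 26.0
grasp_force: 35.0
```

On the stop (29 N at z = 139.5). I'll ease off a little and look.

>>> {"op": "apply_moves", "data": {"plan": [[0,0,0.8,0,0,0],[0,0,0.8,0,0,0],[0,0,0.8,0,0,0],[0,0,0.8,0,0,0]]}}

```text
time: 9.8
position: [525.8, 259.8, 139.6]
eef_rot: [-0.104, 0.995, 0.0, 0.0]
contact_force: [-5.3, -2.5, 21.1]
finger_gap: 25.9
grasp_force: 35.0
```

```bash
python3 - <<'E'
from h import *
s=robot.observe();print(s['position'],s['contact_force'])
d=robot.get_image('side');e=robot.get_image('wrist')
i=lambda k:cv2.cvtColor(k['img'],cv2.COLOR_RGB2BGR)
cv2.imwrite('pics/o5.png',np.hstack([cv2.resize(i(d)[285:365,250:330],(400,400),interpolation=cv2.INTER_CUBIC),cv2.resize(i(e)[170:330,240:400],(400,400),interpolation=cv2.INTER_CUBIC)]))
E
```

```text
[525.82379011 259.80247184 139.62053999] [-5.34463641 -2.46794727 21.07032443]
```

View pics/o5.png

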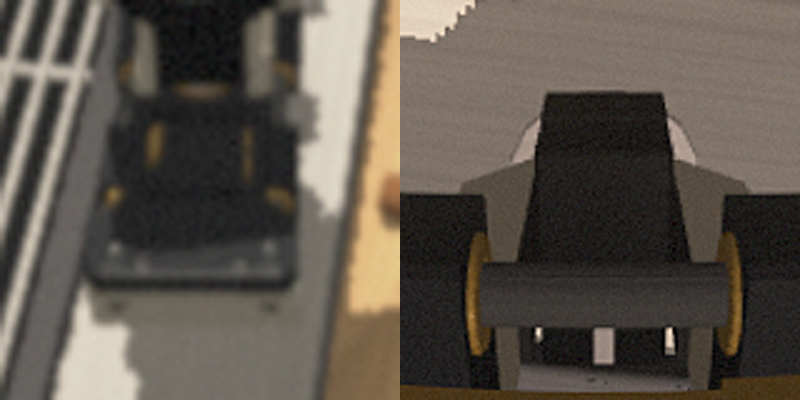

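The knob sits in the grip as before (edge still at row 93), centred over the bezel and on the stop.

```bash
python3 -c "
from cell import robot
print(robot.sign_off())"
```

```text
the job is handed in; nothing more can be done
None
```

The loose black knob is seated on the bare D-shaft and was handed in at about 10 s, still gripped and held down on the lower stop with about 21 N.

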